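Sort mixed casting-ring parts into the small and the large set

ROBOT

A 6-joint arm with a two-finger parallel gripper is mounted at the origin on a cart in front of the work surface, level with it; the furniture and walls round the work are solid. World frame = base frame: x ahead of the robot, y to its left, z up, the work surface at z = 0. Lengths are in m, angles in rad, forces in N, time in s.
With the tool pointing down it reaches from about 0.35 to 0.975 m from the base axis. Payload 4.9 kg.
Tool frame: the origin (TCP) lies at the very end of the fingers, on their centre line; the grasp point (between the pads) lies 19 mm behind it; z points along the fingers, y is the line along which they close (so a half turn about z gives the same grasp; the last joint's range is limited). The gripper opens to 85 mm and grips with 20 to 120 N. Pads are 22 mm wide; open, the fingers measure 114 mm over their backs; the gripper's body (76 mm by 85 mm) begins 54 mm behind the grasp point. The pads swing forward as they close: fully open they stand 13 mm farther back than shut.
Start: joints at [1.079, 0.053, 1.613, -0, 1.476, -0.119], TCP at [0.228, 0.582, 0.231] pointing down, gripper open.
Joint ranges: [-3.01, 3.01], [-1.01, 2.22], [0.06, 2.58], [-1.02, 4.17], [0.09, 2.62], [-3.14, 3.14]. Speed limits (rad/s): [2.57, 2.57, 3.14, 3.14, 3.14, 3.14].

INTERFACE

Orientations are given as a rotation vector (axis times angle).
In Python, from station import ctrl gives the robot as it stands. The module is installed in compiled form; this text tells all that it offers.
- The arm moves only by the tool jog_arm, never from a script. Its argument "steps" is a list of rows, each an object with "delta_rot": the turn, a rotation vector about the tool's x, y, z in degrees, a list of three; "linear": the shift along the tool's x, y, z in m, a list of three; "grip": the finger opening in m, from 0 to 0.0854. In form: [{"delta_rot": [rx, ry, rz], "linear": [x, y, z], "grip": grip}, ...]. A call has 1 to 10 rows; each row shifts and turns the commanded pose from where the row before left it, along the tool's axes as they then stand; what a row does not reach is not made up. A row lasts 1/10 s, in which the tool goes at most 50 mm and 8.59 degrees, less where a joint would pass 70% of its speed; a pose out of reach is approached as far as the arm can. A call with a gripper value outside its range is refused whole. The fingers move at their own pace and stop on an object; "newtons" is the grip in N (left out, the last holds). Time passes only in rows, so rows that do not move let the fingers close. It gives the time, the measured TCP pose, the force, the opening and the grip force at its end, in the units of the state.
- ctrl.get_obs(): the state, without advancing time (a new reading comes with each control period).
- ctrl.get_image(name): name is "side" or "top"; returns (picture, depth): 400x640x3 uint8, red, green, blue; 400x640 float32, m along the optical axis (not along the pixel's ray), 0 where there is no reading.
- ctrl.camera_info(name): a dict with "camera_matrix" (3x3 intrinsics, pixels), "distortion" ([k1, k2, p1, p2, k3] as OpenCV has them; the pictures are not rectified), "R" (3x3) and "t" (3): a world point X has camera coordinates R X + t. Camera axes: x right, y down, z forward; pixel columns grow to the right and rows downward; lengths in m; the calibration is good to about 2 mm. A picture is of the moment at which its call begins. camera_info takes no time and is no camera call.
- ctrl.finish_job(): hands the job in; it is judged then, once.
The state is a dict: "t": time; "q": joint angles; "dq": joint speeds; "effort": joint torques, N m; "tool_pos": TCP position; "tool_rot": TCP orientation; "contact_force": force on the tool from outside, world axes, zero at the start; "wrist_torque": the same for the moment, N m; "opening": finger opening in m; "grip_force": force on a finger pad.
Only numpy, scipy, OpenCV 4.12 (cv2) and the standard library are available. Lean on these libraries where they do the work, as an engineer would, in place of code of your own. Each camera call takes 0.05 s, during which the arm holds its last target. There are 200 camera calls.

TASK

The parts of the small and the large casting-ring set have got mixed up on the bench: put both sets back together complete, each on the dark grey rubber base of its own size. Over the plug of each base goes the steel ring of that size, standing flat on the base's foot, and then into the ring's mouth the knobbed gauge of that size, plug down, with its flange flat on the rim. Leave the crucible, the plaster cast just behind the parts and the tweezers where they are.

Things in the scene. Friction and masses are not known exactly. Their poses are not given: they have to be found in the camera images.
- small_base: fixed: dark grey rubber ring base. Round foot 54 mm across, 8 mm high; on its middle a centring plug 32 mm in diameter up to 12 mm above the bench, narrowing to 20 mm at 18 mm, then as a cone to 12 mm at its top, 30 mm above the bench. The small ring goes over the plug and stands on the foot. Origin: centre of the foot's underside, on the bench; z up.
- large_base: fixed: dark grey rubber ring base. Round foot 72 mm across, 8 mm high; on its middle a centring plug 50 mm in diameter up to 12 mm above the bench, narrowing to 38 mm at 18 mm, then as a cone to 12 mm at its top, 30 mm above the bench. The large ring goes over the plug and stands on the foot. Origin: centre of the foot's underside, on the bench; z up.
- small_ring: loose: small casting ring, a plain steel tube open at both ends, upright: 42 mm outside, bore 34 mm, 45 mm tall, 120 g. Fits the plug of the small base with 1 mm to spare all round, its lower edge then 8 mm above the bench; grip it across the outside. Origin: centre of its lower end; z along its axis, up.
- large_ring: loose: large casting ring, a plain steel tube open at both ends, upright: 60 mm outside, bore 52 mm, 55 mm tall, 220 g. Fits the plug of the large base with 1 mm to spare all round, its lower edge then 8 mm above the bench; grip it across the outside. Origin: centre of its lower end; z along its axis, up.
- small_gauge: loose: small ring gauge (lid), upright. Tapered aluminium plug, 20 mm wide at the bottom, 32 mm at the top, 14 mm high; then a flange 42 mm wide, 5 mm thick; on it a black round knob 18 mm wide, 19 to 49 mm above the origin, to grip. 50 g. The plug fits the small ring's bore, 1 mm to spare all round; seated, the origin is 31 mm above the ring's lower end. Origin: centre of the plug's underside; z up.
- large_gauge: loose: large ring gauge (lid), upright. Tapered aluminium plug, 38 mm wide at the bottom, 50 mm at the top, 14 mm high; then a flange 60 mm wide, 5 mm thick; on it a black round knob 18 mm wide, 19 to 49 mm above the origin, to grip. 100 g. The plug fits the large ring's bore, 1 mm to spare all round; seated, the origin is 41 mm above the ring's lower end. Origin: centre of the plug's underside; z up.
- crucible: bystander, loose: reddish clay crucible, an open cup 53 mm across at the rim and 44 mm tall, standing among the parts. Origin: centre of its underside; z up.
- cast_grey: bystander, loose: plaster cast of a jaw, 49 x 60 mm, 36 mm tall, lying just behind the parts. Origin: centre of its underside; z up.
- tweezers: bystander, loose: dark tweezers 121 mm long, 17 mm wide, 9 mm high, lying left to right across the bench between the near and the far row of parts. Origin: centre of the underside; y lengthwise, z up.
Mind the look-alikes: they are no part of the job. Leave any red look-alike of the small_ring alone. What is shaped like the large_gauge but yellow is not meant.

How it is judged:
By the outcome, as a careful person would: the job done as asked, in the order asked, and still so for the second after the job is handed in, with the robot touching nothing.
It also fails if it takes over 99 s, if anything falls off the work surface, if the arm or the gripper's body presses on something with over 40 N, if the wrist force passes 120 N, or if a joint passes its speed limit or range.

## Working session

There is one attempt and no reset: what is moved stays moved. The work goes in short steps, Python scripts to look and compute and a tool call to move; the robot and the scene stay as the last step left them, time stands still between calls to the robot, and variables do not carry over. Pictures are saved under pics/ and viewed, at most 14 in all, crops included, and the job is handed in when it is done.

Besides the shell and the picture viewer there is one more tool, called after "Request:" as name(argument=value, ...) on one line, values as JSON. jog_arm: Moves the arm, as the interface text tells. Its arguments: {"type":"object","properties":{"steps":{"type":"array"},"newtons":{"type":"number"}},"required":["steps"]}

```bash
mkdir -p pics; python3 - <<'E'
from station import ctrl
import cv2,numpy as np
for n in("top","side"):
    im,d=ctrl.get_image(n); cv2.imwrite(f"pics/{n}0.png",im[:,:,::-1]); np.savez(f"{n}0.npz",im=im,d=d)
    c=ctrl.camera_info(n); print(n,{k:np.round(v,4).tolist() for k,v in c.items()})
o=ctrl.get_obs(); print(o)
E
```

```text
top {'camera_matrix': [[494.3062, 0.0, 320.7893], [0.0, 494.3062, 206.8168], [0.0, 0.0, 1.0]], 'distortion': [-0.0224, 0.0, 0.0, 0.0, 0.0], 'R': [[0.0157, -0.9998, -0.0131], [-0.9874, -0.0134, -0.1576], [0.1574, 0.0154, -0.9874]], 't': [-0.1209, 0.5843, 1.1964]}
side {'camera_matrix': [[475.2192, 0.0, 315.9439], [0.0, 475.2192, 200.9838], [0.0, 0.0, 1.0]], 'distortion': [0.0272, 0.0, 0.0, 0.0, 0.0], 'R': [[0.9549, -0.2967, 0.009], [-0.18, -0.603, -0.7771], [0.236, 0.7405, -0.6293]], 't': [-0.5977, 0.0676, 1.3936]}
{'t': 0.1, 'q': array([ 1.07900443e+00,  5.32874569e-02,  1.61413017e+00,  2.96629823e-05,
        1.47600886e+00, -1.19013876e-01]), 'dq': array([ 7.52688255e-05, -5.23072065e-04, -3.95450969e-03, -4.68410348e-04,
        3.91181866e-04, -2.52569707e-03]), 'effort': array([ 1.96678384e-04, -3.94902778e+01, -3.71362817e+01, -7.82390225e-05,
        3.82803919e-03, -3.13348937e-05]), 'tool_pos': array([0.22736428, 0.58158317, 0.2302039 ]), 'tool_rot': array([-5.82070524e-01, -3.08660813e+00,  2.73284302e-03]), 'contact_force': array([0.09418763, 0.37127058, 0.60031452]), 'wrist_torque': array([-0.01540766, -0.00377738,  0.05989702]), 'grip_force': 0.0, 'opening': 0.08485705614390633}
```

View pics/top0.png

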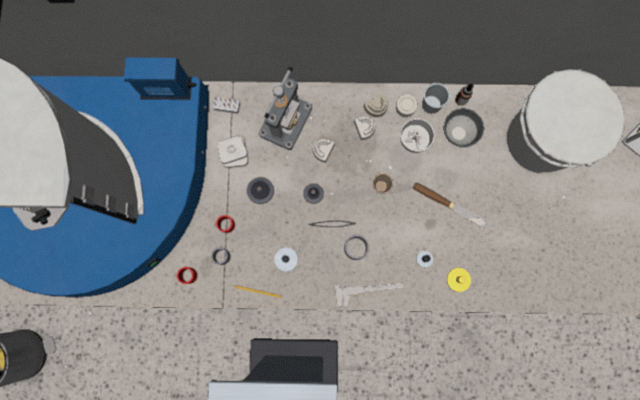

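View pics/side0.png

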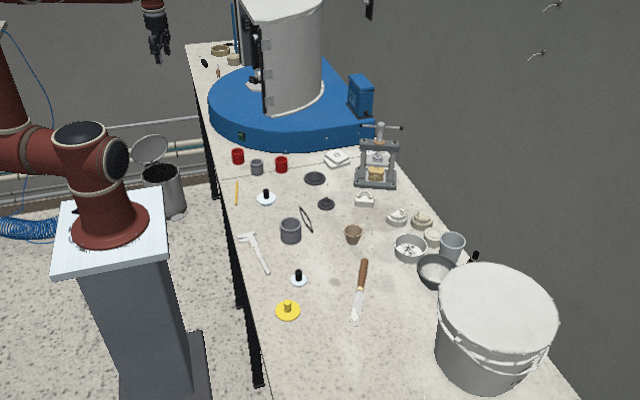

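The top view shows the large base at (260,190) and the small base at (313,193). The large gauge is at (286,259) and the small gauge at (425,258). The large ring is at (356,248) and the grey small ring at (221,257), with red rings at (225,224) and (187,275). The yellow gauge is at (459,280), the crucible at (383,184), the tweezers at (332,223) and the cast at (323,150).

```bash
cat > h.py <<'E'
from station import ctrl
import cv2,numpy as np
from scipy.spatial.transform import Rotation as Ro
def cloud(n,d):
    c=ctrl.camera_info(n);K=np.array(c["camera_matrix"]);D=np.array(c["distortion"])
    v,u=np.mgrid[:400,:640]
    p=cv2.undistortPoints(np.stack([u,v],-1).reshape(-1,1,2).astype(float),K,D).reshape(400,640,2)
    P=np.dstack([p*d[...,None],d])
    return (P-np.array(c["t"]))@np.array(c["R"])   # world
def ray(n,uv,z):
    c=ctrl.camera_info(n);K=np.array(c["camera_matrix"]);R=np.array(c["R"])
    p=cv2.undistortPoints(np.array([[uv]],float),K,np.array(c["distortion"]))[0,0]
    r=R.T@[p[0],p[1],1];o=-R.T@np.array(c["t"]);return o+r*(z-o[2])/r[2]
def proj(n,X):
    c=ctrl.camera_info(n)
    return cv2.projectPoints(np.array(X,float).reshape(-1,3),cv2.Rodrigues(np.array(c["R"]))[0],np.array(c["t"]),np.array(c["camera_matrix"]),np.array(c["distortion"]))[0].reshape(-1,2)
E
python3 - <<'E'
from h import *
T=dict(np.load("top0.npz"));S=dict(np.load("side0.npz"))
W=cloud("top",T["d"]);V=cloud("side",S["d"])
obj=dict(lbase=(260,190,.036,.008),sbase=(313,193,.027,.008),lgauge=(286,259,.03,.019),sgauge=(425,258,.021,.019),lring=(356,248,.03,.055),sring=(221,257,.021,.045),red1=(225,224,.021,.045),red2=(187,275,.021,.045),yel=(459,280,.03,.019),cruc=(383,184,.027,.044),cast=(323,150,.03,.036),scoop=(332,223,.06,.009))
print("bench",np.median(W[285:300,300:330,2]),np.median(V[300:320,315:335,2]))
for k,(u,v,r,h) in obj.items():
    X=ray("top",(u,v),h); out=[k,X[:2].round(4)]
    for n,A in(("t",W),("s",V)):
        m=(np.hypot(A[...,0]-X[0],A[...,1]-X[1])<r+.012)&(A[...,2]>max(h-.006,.004))&(A[...,2]<.1)
        pts=A[m][:,:2].astype(np.float32)
        if len(pts)>3:
            # bounds midpoints & area centroid
            lo,hi=np.percentile(pts,[1,99],axis=0)
            out+=[n,m.sum(),((lo+hi)/2).round(4),(hi-lo).round(3),"z",np.percentile(A[m][:,2],90).round(4)]
    print(*out)
cv2.imwrite("pics/crop0.png",cv2.resize(T["im"][130:300,170:490,::-1],None,fx=2.5,fy=2.5,interpolation=cv2.INTER_CUBIC))
E
```

```text
bench 0.0004913017475482689 -0.0002983856701259851
lbase [0.6343 0.0476] t 617 [0.6334 0.0462] [0.072 0.076] z 0.0253 s 251 [0.6315 0.0458] [0.073 0.078] z 0.026
sbase [ 0.6281 -0.0909] t 354 [ 0.6295 -0.0889] [0.065 0.056] z 0.0222 s 176 [ 0.6254 -0.0979] [0.052 0.052] z 0.0237
lgauge [ 0.4555 -0.026 ] t 437 [ 0.4558 -0.0238] [0.056 0.056] z 0.0378 s 222 [ 0.4536 -0.0312] [0.057 0.057] z 0.0449
sgauge [ 0.4632 -0.3767] t 215 [ 0.4618 -0.3743] [0.038 0.04 ] z 0.0487 s 199 [ 0.4591 -0.3831] [0.039 0.034] z 0.0471
lring [ 0.4832 -0.2006] t 130 [ 0.4877 -0.2006] [0.058 0.059] z 0.0585 s 134 [ 0.4847 -0.2066] [0.057 0.061] z 0.0575
sring [0.4566 0.1335] t 98 [0.4615 0.1406] [0.04  0.043] z 0.0483 s 59 [0.4579 0.1348] [0.038 0.042] z 0.0471
red1 [0.5392 0.1273] t 97 [0.5417 0.1307] [0.04 0.04] z 0.0487 s 56 [0.5397 0.1288] [0.038 0.046] z 0.0476
red2 [0.4109 0.2159] t 101 [0.411  0.2204] [0.04  0.043] z 0.0479 s 58 [0.4091 0.2166] [0.037 0.047] z 0.0466
yel [ 0.4094 -0.4609] t 457 [ 0.4119 -0.4599] [0.055 0.058] z 0.0398 s 423 [ 0.4086 -0.4668] [0.056 0.054] z 0.043
cruc [ 0.6469 -0.2688] t 106 [ 0.6507 -0.2664] [0.05  0.051] z 0.0474 s 96 [ 0.6471 -0.2704] [0.05  0.052] z 0.0465
cast [ 0.736  -0.1155] t 103 [ 0.7436 -0.1126] [0.046 0.036] z 0.0386 s 63 [ 0.7402 -0.1184] [0.047 0.04 ] z 0.0385
scoop [ 0.5501 -0.1412] t 345 [ 0.5495 -0.1398] [0.129 0.127] z 0.049 s 263 [ 0.5517 -0.1442] [0.128 0.119] z 0.0503
```

View pics/crop0.png

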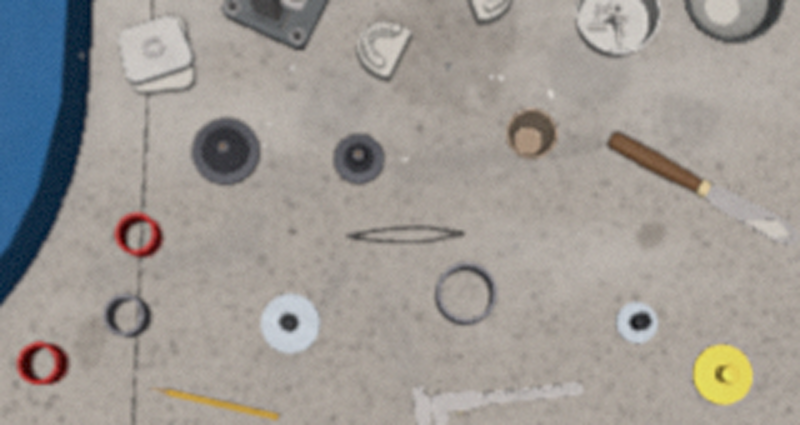

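The crop confirms the layout. The tweezers lie between the two rows, and both rings are upright with free space around them. The two views differ by about 5 mm in y, so I'll average them and correct after the first grasp. First I turn the tool square to the world and head for the large ring.

Request:
jog_arm(steps=[{"delta_rot":[0,0,-7.1],"linear":[0,0,0],"grip":0.085},{"delta_rot":[0,0,-7.1],"linear":[0,0,0],"grip":0.085},{"delta_rot":[0,0,-7.1],"linear":[0,0,0],"grip":0.085},{"delta_rot":[0,0,0],"linear":[-0.014,-0.044,0],"grip":0.085},{"delta_rot":[0,0,0],"linear":[-0.014,-0.044,0],"grip":0.085},{"delta_rot":[0,0,0],"linear":[-0.014,-0.044,0],"grip":0.085},{"delta_rot":[0,0,0],"linear":[-0.014,-0.044,0],"grip":0.085},{"delta_rot":[0,0,0],"linear":[-0.014,-0.044,0],"grip":0.085},{"delta_rot":[0,0,0],"linear":[-0.014,-0.044,0],"grip":0.085},{"delta_rot":[0,0,0],"linear":[-0.014,-0.044,0],"grip":0.085}], newtons=40)

```text
t: 1.1
tool_pos: [0.3252, 0.2722, 0.2308]
tool_rot: [-0.0, -3.141, 0.0]
contact_force: [1.2, 0.2, -0.3]
opening: 0.0852
grip_force: 0.0
```

Request:
jog_arm(steps=[{"delta_rot":[0,0,0],"linear":[-0.016,-0.047,0],"grip":0.085},{"delta_rot":[0,0,0],"linear":[-0.016,-0.047,0],"grip":0.085},{"delta_rot":[0,0,0],"linear":[-0.016,-0.047,0],"grip":0.085},{"delta_rot":[0,0,0],"linear":[-0.016,-0.047,0],"grip":0.085},{"delta_rot":[0,0,0],"linear":[-0.016,-0.047,0],"grip":0.085},{"delta_rot":[0,0,0],"linear":[-0.016,-0.047,0],"grip":0.085},{"delta_rot":[0,0,0],"linear":[-0.016,-0.047,0],"grip":0.085},{"delta_rot":[0,0,0],"linear":[-0.016,-0.047,0],"grip":0.085},{"delta_rot":[0,0,0],"linear":[-0.016,-0.047,0.04],"grip":0.085},{"delta_rot":[0,0,0],"linear":[0,0,0.04],"grip":0.085}])

```text
t: 2.1
tool_pos: [0.4677, -0.1438, 0.1614]
tool_rot: [0.01, 3.136, -0.006]
contact_force: [-0.3, 0.8, -0.4]
opening: 0.0849
grip_force: 0.0
```

Request:
jog_arm(steps=[{"delta_rot":[0,0,0],"linear":[0,0,0],"grip":0.085},{"delta_rot":[0,0,0],"linear":[0,0,0],"grip":0.085}])

```text
t: 2.3
tool_pos: [0.4647, -0.1385, 0.1593]
tool_rot: [-0.001, -3.139, -0.002]
contact_force: [-0.0, 0.4, -0.1]
opening: 0.0852
grip_force: 0.0
```

Request:
jog_arm(steps=[{"delta_rot":[0,0,0],"linear":[-0.011,-0.033,0],"grip":0.085},{"delta_rot":[0,0,0],"linear":[-0.01,-0.032,0],"grip":0.085},{"delta_rot":[0,0,0],"linear":[0,0,0.035],"grip":0.085},{"delta_rot":[0,0,0],"linear":[0,0,0.035],"grip":0.085},{"delta_rot":[0,0,0],"linear":[0,0,0.035],"grip":0.085},{"delta_rot":[0,0,0],"linear":[0,0,0.031],"grip":0.085},{"delta_rot":[0,0,0],"linear":[0,0,0],"grip":0.085},{"delta_rot":[0,0,0],"linear":[0,0,0],"grip":0.05},{"delta_rot":[0,0,0],"linear":[0,0,0],"grip":0.05},{"delta_rot":[0,0,0],"linear":[0,0,0],"grip":0.05}])

```text
t: 3.3
tool_pos: [0.489, -0.205, 0.0279]
tool_rot: [0.001, 3.136, -0.004]
contact_force: [-0.2, 1.8, 6.9]
opening: 0.0591
grip_force: 43.9
```

Request:
jog_arm(steps=[{"delta_rot":[0,0,0],"linear":[0,0,0],"grip":0.05},{"delta_rot":[0,0,0],"linear":[0,0,0],"grip":0.05},{"delta_rot":[0,0,0],"linear":[0,0,0],"grip":0.05}])

```text
t: 3.6
tool_pos: [0.489, -0.2051, 0.028]
tool_rot: [0.001, 3.136, -0.004]
contact_force: [-1.2, 2.1, 6.6]
opening: 0.0594
grip_force: 43.9
```

Request:
jog_arm(steps=[{"delta_rot":[0,0,0],"linear":[0,0,-0.02],"grip":0.05},{"delta_rot":[0,0,0],"linear":[0,0,-0.025],"grip":0.05},{"delta_rot":[0,0,0],"linear":[0,0,-0.025],"grip":0.05},{"delta_rot":[0,0,0],"linear":[-0.02,0.035,0],"grip":0.05},{"delta_rot":[0,0,0],"linear":[-0.02,0.036,0],"grip":0.05},{"delta_rot":[0,0,0],"linear":[-0.02,0.036,0],"grip":0.05},{"delta_rot":[0,0,0],"linear":[-0.02,0.036,0],"grip":0.05},{"delta_rot":[0,0,0],"linear":[-0.02,0.036,0],"grip":0.05},{"delta_rot":[0,0,0],"linear":[-0.02,0.036,0],"grip":0.05},{"delta_rot":[0,0,0],"linear":[-0.02,0.036,0],"grip":0.05}])

```text
t: 4.6
tool_pos: [0.6279, 0.0484, 0.0957]
tool_rot: [0.001, 3.139, -0.001]
contact_force: [0.2, -0.4, -2.2]
opening: 0.059
grip_force: 44.2
```

Request:
jog_arm(steps=[{"delta_rot":[0,0,0],"linear":[0,0,0],"grip":0.05},{"delta_rot":[0,0,0],"linear":[0,0,0],"grip":0.05}])

```text
t: 4.8
tool_pos: [0.6273, 0.0476, 0.0952]
tool_rot: [-0.002, 3.14, -0.001]
contact_force: [-0.8, -0.7, -2.1]
opening: 0.0594
grip_force: 44.3
```

```bash
python3 - <<'E'
from h import *
ims=[]
for n in("top","side"):
    im,d=ctrl.get_image(n); np.savez(n+"1.npz",im=im,d=d)
    u,v=proj(n,[.62,.04,.05])[0].astype(int); print(n,u,v)
    ims.append(cv2.resize(im[v-40:v+50,u-50:u+50,::-1],(400,360),interpolation=cv2.INTER_CUBIC))
cv2.imwrite("pics/a1.png",np.hstack(ims)); print(ctrl.get_obs()["tool_pos"])
E
```

```text
top 260 192
side 310 167
[0.62653057 0.04621711 0.09461515]
```

View pics/a1.png

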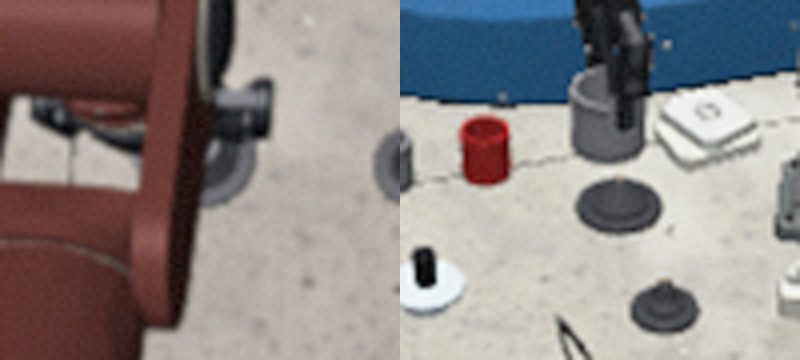

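The side view shows the held ring at about (312,150) and the large base's foot centred at about (315,178). From above the arm hides the ring, so I'll get the side camera's bias from the held ring.

```bash
python3 - <<'E'
from h import *
a=np.linspace(0,2*np.pi,200)
def circ(x,y,z,r): return np.c_[x+r*np.cos(a),y+r*np.sin(a),0*a+z]
S=np.load("side1.npz");im=S["im"];hsv=cv2.cvtColor(im,cv2.COLOR_RGB2HSV)
# expected ring
b=proj("side",circ(.627,.047,.067,.03));t=proj("side",circ(.627,.047,.122,.03))
print("pred bottom u",b[:,0].min(),b[:,0].max(),"vmax",b[:,1].max(),"top vmin",t[:,1].min(),"u",t[:,0].min(),t[:,0].max())
g=cv2.cvtColor(im,cv2.COLOR_RGB2GRAY)
for v in(156,160,164): print(v,g[v,294:330].tolist())
for u in (309,312): print("col",u,g[136:190,u].tolist())
for k,X in dict(lb=(.6325,.046,.036),sb=(.628,-.093,.027)).items():
  for n in("top","side"):
    p=proj(n,circ(X[0],X[1],.008,X[2])); q=proj(n,circ(X[0],X[1],0,X[2]));p=np.r_[p,q]
    src=np.load("top0.npz" if n=="top" else "side1.npz")["im"];v=cv2.cvtColor(src,cv2.COLOR_RGB2GRAY)
    m=(v<115).astype(np.uint8);c=p.mean(0).astype(int)
    N,L,st,ce=cv2.connectedComponentsWithStats(m);l=L[c[1],c[0]];s=st[l]
    print(k,n,"pred u",p[:,0].min().round(1),p[:,0].max().round(1),"v",p[:,1].min().round(1),p[:,1].max().round(1),"meas",s[0]-.5,s[0]+s[2]-.5,s[1]-.5,s[1]+s[3]-.5)
E
```

```text
pred bottom u 302.8193573372642 321.41000771107474 vmax 167.37217161597013 top vmin 142.49719869091507 u 302.6715612939923 321.6944541263121
156 [205, 208, 208, 209, 207, 208, 207, 214, 182, 113, 84, 91, 95, 91, 91, 86, 84, 83, 99, 93, 50, 20, 34, 25, 51, 75, 76, 173, 223, 223, 198, 145, 123, 160, 207, 233]
160 [210, 209, 214, 216, 215, 215, 216, 219, 172, 93, 85, 93, 100, 95, 104, 101, 100, 97, 99, 102, 100, 84, 90, 100, 98, 85, 70, 180, 227, 175, 151, 220, 239, 240, 238, 210]
164 [208, 210, 212, 214, 215, 215, 213, 217, 203, 149, 81, 77, 92, 100, 97, 97, 94, 97, 98, 104, 99, 98, 92, 91, 78, 59, 118, 202, 226, 221, 223, 201, 144, 125, 196, 237]
col 309 [36, 32, 26, 24, 31, 20, 15, 76, 107, 99, 98, 95, 100, 95, 102, 93, 114, 123, 105, 79, 86, 98, 102, 100, 101, 101, 102, 99, 97, 91, 85, 111, 190, 222, 219, 217, 153, 59, 66, 70, 69, 75, 73, 63, 64, 81, 84, 58, 89, 175, 210, 202, 199, 202]
col 312 [21, 26, 25, 34, 40, 39, 42, 36, 35, 37, 41, 46, 48, 47, 67, 89, 104, 111, 111, 100, 99, 105, 98, 100, 99, 102, 101, 100, 98, 97, 86, 90, 186, 227, 226, 181, 82, 70, 76, 77, 80, 78, 77, 80, 68, 62, 75, 78, 56, 123, 189, 211, 204, 202]
lb top pred u 246.8 274.7 v 177.2 204.8 meas 246.5 273.5 176.5 203.5
lb side pred u 302.8 324.6 v 170.4 185.2 meas 303.5 324.5 171.5 185.5
sb top pred u 303.4 324.2 v 182.9 203.8 meas 303.5 323.5 183.5 203.5
sb side pred u 316.8 334.3 v 197.0 210.0 meas 317.5 334.5 196.5 209.5
```

Request:
jog_arm(steps=[{"delta_rot":[0,0,0],"linear":[-0.007,-0.003,0],"grip":0.05},{"delta_rot":[0,0,0],"linear":[0,0,0.02],"grip":0.05},{"delta_rot":[0,0,0],"linear":[0,0,0.02],"grip":0.05},{"delta_rot":[0,0,0],"linear":[0,0,0.01],"grip":0.05},{"delta_rot":[0,0,0],"linear":[0,0,0],"grip":0.05},{"delta_rot":[0,0,0],"linear":[0,0,0],"grip":0.05}])

```text
t: 5.5
tool_pos: [0.634, 0.0431, 0.0445]
tool_rot: [0.002, 3.141, -0.001]
contact_force: [-0.4, -0.8, -1.0]
opening: 0.0591
grip_force: 44.4
```

Request:
jog_arm(steps=[{"delta_rot":[0,0,0],"linear":[0,0,0.003],"grip":0.05},{"delta_rot":[0,0,0],"linear":[0,0,0],"grip":0.05},{"delta_rot":[0,0,0],"linear":[0,0,0],"grip":0.05}])

```text
t: 5.8
tool_pos: [0.634, 0.0437, 0.0415]
tool_rot: [0.002, 3.141, -0.0]
contact_force: [0.6, 0.3, -1.8]
opening: 0.0593
grip_force: 44.4
```

Request:
jog_arm(steps=[{"delta_rot":[0,0,0],"linear":[0,0,0.002],"grip":0.05},{"delta_rot":[0,0,0],"linear":[0,0,0],"grip":0.05},{"delta_rot":[0,0,0],"linear":[0,0,0],"grip":0.05}])

```text
t: 6.1
tool_pos: [0.6345, 0.0443, 0.0396]
tool_rot: [0.002, 3.139, 0.001]
contact_force: [2.6, 2.3, 0.6]
opening: 0.0591
grip_force: 44.5
```

Request:
jog_arm(steps=[{"delta_rot":[0,0,0],"linear":[0,0,0.002],"grip":0.05},{"delta_rot":[0,0,0],"linear":[0,0,0],"grip":0.05},{"delta_rot":[0,0,0],"linear":[0,0,0],"grip":0.05}])

```text
t: 6.4
tool_pos: [0.6345, 0.0445, 0.0375]
tool_rot: [0.002, 3.139, 0.002]
contact_force: [3.5, 4.1, 1.2]
opening: 0.0596
grip_force: 44.7
```

Request:
jog_arm(steps=[{"delta_rot":[0,0,0],"linear":[-0.001,0.001,0.001],"grip":0.05},{"delta_rot":[0,0,0],"linear":[0,0,0.001],"grip":0.05},{"delta_rot":[0,0,0],"linear":[0,0,0],"grip":0.05}])

```text
t: 6.7
tool_pos: [0.6353, 0.0449, 0.036]
tool_rot: [0.001, 3.141, -0.0]
contact_force: [0.5, 3.0, 5.0]
opening: 0.059
grip_force: 45.0
```

Request:
jog_arm(steps=[{"delta_rot":[0,0,0],"linear":[0,0,0],"grip":0.085},{"delta_rot":[0,0,0],"linear":[0,0,0],"grip":0.085},{"delta_rot":[0,0,0],"linear":[0,0,0],"grip":0.085},{"delta_rot":[0,0,0],"linear":[0,0,-0.02],"grip":0.085},{"delta_rot":[0,0,0],"linear":[0,0,-0.035],"grip":0.085},{"delta_rot":[0,0,0],"linear":[0,0,-0.035],"grip":0.085},{"delta_rot":[0,0,0],"linear":[0.036,-0.015,0],"grip":0.085},{"delta_rot":[0,0,0],"linear":[0.036,-0.015,0],"grip":0.085},{"delta_rot":[0,0,0],"linear":[0.036,-0.015,0],"grip":0.085},{"delta_rot":[0,0,0],"linear":[0.036,-0.014,0],"grip":0.085}])

```text
t: 7.7
tool_pos: [0.4886, -0.0148, 0.1243]
tool_rot: [-0.001, -3.14, 0.001]
contact_force: [-0.5, 0.4, 0.1]
opening: 0.0849
grip_force: 0.0
```

Request:
jog_arm(steps=[{"delta_rot":[0,0,0],"linear":[0.036,-0.014,0],"grip":0.055},{"delta_rot":[0,0,0],"linear":[0,0,0],"grip":0.055},{"delta_rot":[0,0,0],"linear":[0,0,0],"grip":0.055}])

```text
t: 8.0
tool_pos: [0.4539, -0.0284, 0.1246]
tool_rot: [0.003, 3.142, -0.0]
contact_force: [1.5, -0.1, 0.2]
opening: 0.0552
grip_force: 0.0
```

```bash
python3 - <<'E'
from h import *
ims=[]
for n,X in(("side",(.6355,.0455,.03)),("side",(.456,-.028,.05)),):
    im,d=ctrl.get_image(n); np.savez(n+"2.npz",im=im,d=d)
    u,v=proj(n,X)[0].astype(int); print(n,u,v)
    ims.append(cv2.resize(im[v-45:v+45,u-50:u+50,::-1],(400,360),interpolation=cv2.INTER_CUBIC))
cv2.imwrite("pics/a2.png",np.hstack(ims)); print(ctrl.get_obs()["tool_pos"])
E
```

```text
side 314 171
side 265 189
[ 0.45526476 -0.02812164  0.12531142]
```

View pics/a2.png

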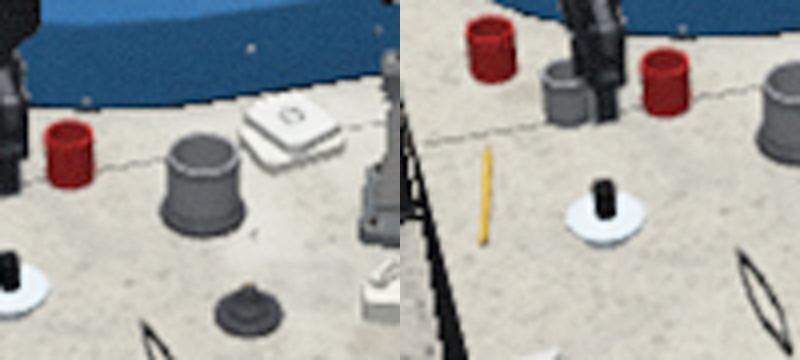

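The large ring stands flat on its base. The large gauge's knob is at about (266,193) in the side view.

```bash
python3 - <<'E'
from h import *
print(ray("side",(265.75,192.7),.034),ray("side",(265.75,190),.049))
im=np.load("side2.npz")["im"];hsv=cv2.cvtColor(im,cv2.COLOR_RGB2HSV)
m=(hsv[...,2]<70).astype(np.uint8);L=cv2.connectedComponentsWithStats(m);print(L[2][L[1][193,266]],L[3][L[1][193,266]])
print(ray("side",L[3][L[1][193,266]],.034))
E
```

```text
[ 0.45612414 -0.02573688  0.034     ] [ 0.45567202 -0.03170951  0.049     ]
[264 189   5  10  42] [265.83333333 193.57142857]
[ 0.45542148 -0.03005455  0.034     ]
```

Request:
jog_arm(steps=[{"delta_rot":[0,0,0],"linear":[-0.001,0,0.035],"grip":0.055},{"delta_rot":[0,0,0],"linear":[0,0,0.035],"grip":0.055},{"delta_rot":[0,0,0],"linear":[0,0,0.028],"grip":0.055},{"delta_rot":[0,0,0],"linear":[0,0,0],"grip":0.055},{"delta_rot":[0,0,0],"linear":[0,0,0],"grip":0.01},{"delta_rot":[0,0,0],"linear":[0,0,0],"grip":0.01},{"delta_rot":[0,0,0],"linear":[0,0,0],"grip":0.01},{"delta_rot":[0,0,0],"linear":[0,0,0],"grip":0.01},{"delta_rot":[0,0,0],"linear":[0,0,0],"grip":0.01}])

```text
t: 9.0
tool_pos: [0.4575, -0.0283, 0.029]
tool_rot: [0.002, 3.137, -0.001]
contact_force: [0.8, 0.3, 5.3]
opening: 0.0158
grip_force: 39.6
```

Request:
jog_arm(steps=[{"delta_rot":[0,0,0],"linear":[0,0,-0.02],"grip":0.01},{"delta_rot":[0,0,0],"linear":[0,0,-0.035],"grip":0.01},{"delta_rot":[0,0,0],"linear":[0,0,-0.035],"grip":0.01},{"delta_rot":[0,0,0],"linear":[-0.035,0.014,0],"grip":0.01},{"delta_rot":[0,0,0],"linear":[-0.036,0.015,0],"grip":0.01},{"delta_rot":[0,0,0],"linear":[-0.036,0.015,0],"grip":0.01},{"delta_rot":[0,0,0],"linear":[-0.036,0.015,0],"grip":0.01},{"delta_rot":[0,0,0],"linear":[-0.036,0.015,0],"grip":0.01},{"delta_rot":[0,0,0],"linear":[0,0,0],"grip":0.01},{"delta_rot":[0,0,0],"linear":[0,0,0],"grip":0.01}])

```text
t: 10.0
tool_pos: [0.6343, 0.046, 0.116]
tool_rot: [-0.001, -3.139, 0.0]
contact_force: [0.2, 0.1, 0.6]
opening: 0.0166
grip_force: 39.3
```

```bash
python3 - <<'E'
from h import *
im,d=ctrl.get_image("side"); np.savez("side3.npz",im=im,d=d)
u,v=proj("side",(.6355,.0455,.07))[0].astype(int); print(u,v)
cv2.imwrite("pics/a3.png",cv2.resize(im[v-35:v+40,u-40:u+40,::-1],None,fx=8,fy=8,interpolation=cv2.INTER_CUBIC)); print(ctrl.get_obs()["tool_pos"])
a=np.linspace(0,2*np.pi,200)
def circ(x,y,z,r): return np.c_[x+r*np.cos(a),y+r*np.sin(a),0*a+z]
for z,r in((.109,.03),(.104,.03),(.063,.03)):
    p=proj("side",circ(.6355,.0455,z,r));print(z,p.min(0),p.max(0))
E
```

```text
314 161
[0.63374922 0.04566786 0.11621774]
0.109 [305.41459132 145.78727731] [324.32075862 156.14534501]
0.104 [305.42248606 147.10465637] [324.28900009 157.48158945]
0.063 [305.48581309 157.70452317] [324.03364428 168.22745051]
```

View pics/a3.png

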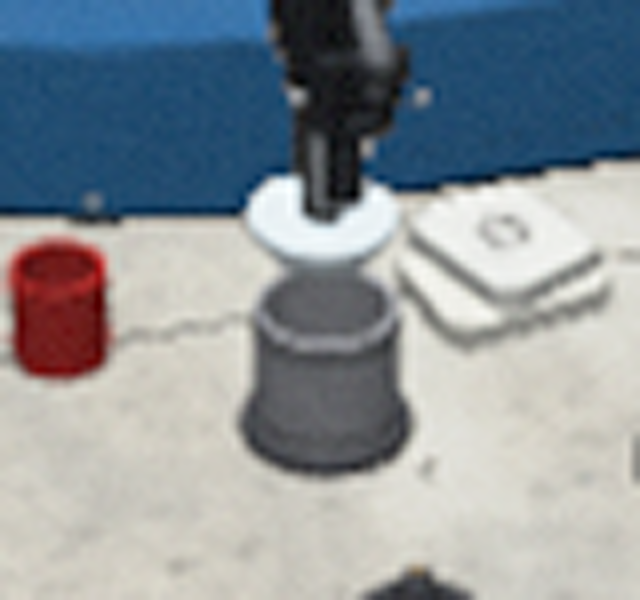

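The held flange is at (314.3,153) and the ring's mouth at (314.7,165), so they are about 1.5 mm apart in x. I'll shift that much and lower.

Request:
jog_arm(steps=[{"delta_rot":[0,0,0],"linear":[-0.0015,0,0.015],"grip":0.01},{"delta_rot":[0,0,0],"linear":[0,0,0.013],"grip":0.01},{"delta_rot":[0,0,0],"linear":[0,0,0.004],"grip":0.01},{"delta_rot":[0,0,0],"linear":[0,0,0],"grip":0.01},{"delta_rot":[0,0,0],"linear":[0,0,0],"grip":0.01}])

```text
t: 10.55
tool_pos: [0.6359, 0.0456, 0.0848]
tool_rot: [-0.002, -3.141, -0.0]
contact_force: [-0.4, 0.3, -0.4]
opening: 0.0165
grip_force: 39.3
```

Request:
jog_arm(steps=[{"delta_rot":[0,0,0],"linear":[0,0,0.002],"grip":0.01},{"delta_rot":[0,0,0],"linear":[0,0,0.001],"grip":0.01},{"delta_rot":[0,0,0],"linear":[0,0,0],"grip":0.01}])

```text
t: 10.85
tool_pos: [0.6361, 0.0458, 0.082]
tool_rot: [0.002, 3.141, 0.0]
contact_force: [0.5, 0.6, -0.4]
opening: 0.0164
grip_force: 39.3
```

Request:
jog_arm(steps=[{"delta_rot":[0,0,0],"linear":[0,0,0.002],"grip":0.01},{"delta_rot":[0,0,0],"linear":[0,0,0],"grip":0.01},{"delta_rot":[0,0,0],"linear":[0,0,0],"grip":0.01}])

```text
t: 11.15
tool_pos: [0.636, 0.0458, 0.0798]
tool_rot: [-0.002, -3.141, 0.0]
contact_force: [-0.2, -0.8, -1.3]
opening: 0.0167
grip_force: 39.3
```

Request:
jog_arm(steps=[{"delta_rot":[0,0,0],"linear":[0,0,0.002],"grip":0.01},{"delta_rot":[0,0,0],"linear":[0,0,0],"grip":0.01},{"delta_rot":[0,0,0],"linear":[0,0,0],"grip":0.01}])

```text
t: 11.45
tool_pos: [0.6364, 0.0457, 0.0783]
tool_rot: [0.002, 3.141, -0.0]
contact_force: [-0.5, -0.7, 1.2]
opening: 0.0166
grip_force: 39.3
```

Request:
jog_arm(steps=[{"delta_rot":[0,0,0],"linear":[0,0,0.001],"grip":0.01},{"delta_rot":[0,0,0],"linear":[0,0,0],"grip":0.01},{"delta_rot":[0,0,0],"linear":[0,0,0],"grip":0.065},{"delta_rot":[0,0,0],"linear":[0,0,0],"grip":0.065},{"delta_rot":[0,0,0],"linear":[0,0,0],"grip":0.065},{"delta_rot":[0,0,0],"linear":[0,0,-0.02],"grip":0.065},{"delta_rot":[0,0,0],"linear":[0,0,-0.035],"grip":0.065},{"delta_rot":[0,0,0],"linear":[0.01,0.005,-0.02],"grip":0.065},{"delta_rot":[0,0,0],"linear":[0.033,0.017,0],"grip":0.065},{"delta_rot":[0,0,0],"linear":[0.033,0.017,0],"grip":0.065}])

```text
t: 12.45
tool_pos: [0.5602, 0.085, 0.153]
tool_rot: [0.003, 3.14, 0.0]
contact_force: [0.4, 0.7, -0.1]
opening: 0.0646
grip_force: 0.0
```

Request:
jog_arm(steps=[{"delta_rot":[0,0,0],"linear":[0.033,0.017,0],"grip":0.065},{"delta_rot":[0,0,0],"linear":[0.033,0.017,0],"grip":0.065},{"delta_rot":[0,0,0],"linear":[0.034,0.018,0],"grip":0.065},{"delta_rot":[0,0,0],"linear":[0,0,0.03],"grip":0.065},{"delta_rot":[0,0,0],"linear":[0,0,0],"grip":0.065},{"delta_rot":[0,0,0],"linear":[0,0,0],"grip":0.065}])

```text
t: 13.05
tool_pos: [0.4598, 0.1368, 0.1216]
tool_rot: [-0.002, -3.14, 0.0]
contact_force: [0.8, 0.8, -0.7]
opening: 0.0652
grip_force: 0.0
```

```bash
python3 - <<'E'
from h import *
ims=[]
im,d=ctrl.get_image("side"); np.savez("side4.npz",im=im,d=d)
for X in((.6355,.0455,.06),(.4595,.137,.06)):
    u,v=proj("side",X)[0].astype(int); print(u,v)
    ims.append(cv2.resize(im[v-45:v+45,u-50:u+50,::-1],(400,360),interpolation=cv2.INTER_CUBIC))
cv2.imwrite("pics/a4.png",np.hstack(ims)); print(ctrl.get_obs()["tool_pos"])
E
```

```text
314 163
255 157
[0.46077404 0.13674926 0.12246418]
```

View pics/a4.png

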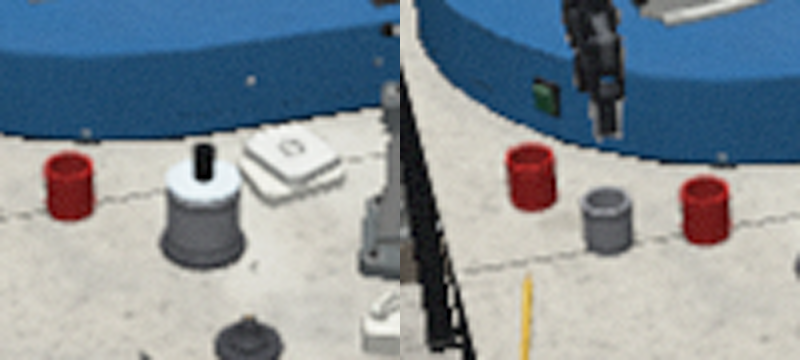

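The large set is complete, with the gauge's flange flat on the rim. The grey small ring's mouth is at about (256.7,162.7) in the side view.

```bash
python3 - <<'E'
from h import *
print(ray("side",(256.7,162.7),.045))
im=np.load("side4.npz")["im"];g=cv2.cvtColor(im,cv2.COLOR_RGB2GRAY)
for v in(167,170,172):print(g[v,246:268].tolist())
a=np.linspace(0,6.28,100)
p=proj("side",np.c_[.4595+.021*np.cos(a),.137+.021*np.sin(a),0*a+.02]);print(p.min(0),p.max(0))
E
```

```text
[0.46019495 0.12588264 0.045     ]
[187, 185, 188, 193, 157, 99, 81, 80, 84, 84, 85, 81, 81, 80, 84, 83, 78, 171, 208, 203, 198, 199]
[204, 203, 206, 210, 169, 111, 89, 94, 97, 99, 94, 94, 95, 89, 91, 84, 70, 135, 181, 197, 199, 204]
[205, 206, 208, 212, 196, 131, 77, 92, 96, 96, 96, 95, 96, 94, 92, 81, 56, 113, 154, 177, 192, 201]
[250.01552218 163.54788461] [262.6435986  170.75461092]
```

Request:
jog_arm(steps=[{"delta_rot":[0,0,0],"linear":[0,-0.002,0],"grip":0.075},{"delta_rot":[0,0,0],"linear":[0,0,0.035],"grip":0.075},{"delta_rot":[0,0,0],"linear":[0,0,0.035],"grip":0.075},{"delta_rot":[0,0,0],"linear":[0,0,0.037],"grip":0.075},{"delta_rot":[0,0,0],"linear":[0,0,0],"grip":0.075},{"delta_rot":[0,0,0],"linear":[0,0,0],"grip":0.03},{"delta_rot":[0,0,0],"linear":[0,0,0],"grip":0.03},{"delta_rot":[0,0,0],"linear":[0,0,0],"grip":0.03},{"delta_rot":[0,0,0],"linear":[0,0,0],"grip":0.03},{"delta_rot":[0,0,0],"linear":[0,0,0],"grip":0.03}])

```text
t: 14.1
tool_pos: [0.463, 0.1353, 0.0181]
tool_rot: [0.002, 3.136, 0.001]
contact_force: [0.7, -0.7, 6.3]
opening: 0.0405
grip_force: 41.1
```

Request:
jog_arm(steps=[{"delta_rot":[0,0,0],"linear":[0,0,-0.02],"grip":0.03},{"delta_rot":[0,0,0],"linear":[0,0,-0.03],"grip":0.03},{"delta_rot":[0,0,0],"linear":[0,0,-0.025],"grip":0.03},{"delta_rot":[0,0,0],"linear":[0,-0.035,0],"grip":0.03},{"delta_rot":[0,0,0],"linear":[0,-0.035,0],"grip":0.03},{"delta_rot":[0,0,0],"linear":[0,-0.035,0],"grip":0.03},{"delta_rot":[0,0,0],"linear":[0,-0.035,0],"grip":0.03},{"delta_rot":[0,0,0],"linear":[-0.03,-0.03,0],"grip":0.03},{"delta_rot":[0,0,0],"linear":[-0.03,-0.03,0],"grip":0.03},{"delta_rot":[0,0,0],"linear":[-0.03,-0.027,0],"grip":0.03}])

```text
t: 15.1
tool_pos: [0.5511, -0.0939, 0.091]
tool_rot: [0.003, 3.14, -0.001]
contact_force: [0.6, 0.2, -0.9]
opening: 0.0409
grip_force: 40.9
```

Request:
jog_arm(steps=[{"delta_rot":[0,0,0],"linear":[-0.035,0,0],"grip":0.03},{"delta_rot":[0,0,0],"linear":[-0.035,0,0],"grip":0.03},{"delta_rot":[0,0,0],"linear":[-0.007,0,0.015],"grip":0.03},{"delta_rot":[0,0,0],"linear":[0,0,0.01],"grip":0.03},{"delta_rot":[0,0,0],"linear":[0,0,0],"grip":0.03},{"delta_rot":[0,0,0],"linear":[0,0,0],"grip":0.03}])

```text
t: 15.7
tool_pos: [0.6258, -0.0919, 0.0646]
tool_rot: [-0.002, -3.14, -0.001]
contact_force: [-0.5, -0.8, -0.8]
opening: 0.0408
grip_force: 40.9
```

```bash
cat > look.py <<'E'
from h import *
import sys
def look(name,X,f=8,h=38):
    im,d=ctrl.get_image("side"); np.savez(name+".npz",im=im,d=d)
    u,v=proj("side",X)[0].astype(int); print("crop origin",u-40,v-h,ctrl.get_obs()["tool_pos"])
    cv2.imwrite(f"pics/{name}.png",cv2.resize(im[v-h:v+37,u-40:u+40,::-1],None,fx=f,fy=f,interpolation=cv2.INTER_CUBIC))
look(sys.argv[1],[float(x) for x in sys.argv[2:5]])
E
python3 look.py a5 .63 -.092 .05
```

```text
crop origin 286 153 [ 0.62631151 -0.0921175   0.06525786]
```

View pics/a5.png

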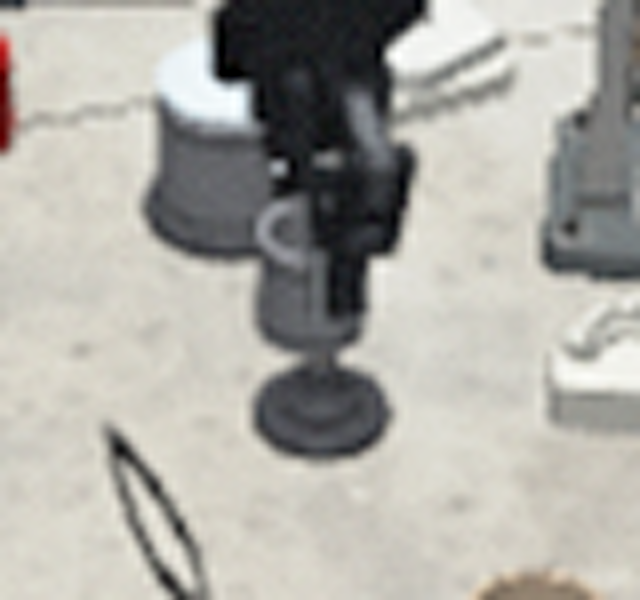

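The ring's axis is at u≈325 and the base's centre at u≈326, so the base is about 4 mm farther in x. I'll correct and lower.

Request:
jog_arm(steps=[{"delta_rot":[0,0,0],"linear":[-0.004,-0.001,0],"grip":0.03},{"delta_rot":[0,0,0],"linear":[0,0,0.014],"grip":0.03},{"delta_rot":[0,0,0],"linear":[0,0,0.014],"grip":0.03},{"delta_rot":[0,0,0],"linear":[0,0,0],"grip":0.03},{"delta_rot":[0,0,0],"linear":[0,0,0],"grip":0.03}])

```text
t: 16.25
tool_pos: [0.63, -0.093, 0.0354]
tool_rot: [-0.002, -3.139, -0.001]
contact_force: [0.1, -0.7, -0.9]
opening: 0.0404
grip_force: 40.9
```

Request:
jog_arm(steps=[{"delta_rot":[0,0,0],"linear":[0,0,0.004],"grip":0.03},{"delta_rot":[0,0,0],"linear":[0,0,0],"grip":0.03},{"delta_rot":[0,0,0],"linear":[0,0,0],"grip":0.03}])

```text
t: 16.55
tool_pos: [0.6311, -0.0933, 0.0331]
tool_rot: [0.002, 3.141, -0.0]
contact_force: [-0.1, -0.8, -1.4]
opening: 0.0409
grip_force: 40.9
```

Request:
jog_arm(steps=[{"delta_rot":[0,0,0],"linear":[0,0,0.002],"grip":0.03},{"delta_rot":[0,0,0],"linear":[0,0,0],"grip":0.03},{"delta_rot":[0,0,0],"linear":[0,0,0],"grip":0.03}])

```text
t: 16.85
tool_pos: [0.631, -0.0932, 0.031]
tool_rot: [0.002, 3.142, -0.0]
contact_force: [0.8, 0.3, -0.5]
opening: 0.0409
grip_force: 40.9
```

Request:
jog_arm(steps=[{"delta_rot":[0,0,0],"linear":[0,0,0.002],"grip":0.03},{"delta_rot":[0,0,0],"linear":[0,0,0],"grip":0.03},{"delta_rot":[0,0,0],"linear":[0,0,0],"grip":0.03}])

```text
t: 17.15
tool_pos: [0.6309, -0.0932, 0.0288]
tool_rot: [-0.002, -3.141, -0.0]
contact_force: [-0.8, -0.5, -0.7]
opening: 0.041
grip_force: 40.9
```

Request:
jog_arm(steps=[{"delta_rot":[0,0,0],"linear":[0,0,0.002],"grip":0.03},{"delta_rot":[0,0,0],"linear":[0,0,0],"grip":0.03},{"delta_rot":[0,0,0],"linear":[0,0,0],"grip":0.03}])

```text
t: 17.45
tool_pos: [0.6309, -0.0932, 0.0268]
tool_rot: [-0.002, -3.141, -0.0]
contact_force: [-0.2, 0.1, -1.2]
opening: 0.0406
grip_force: 40.9
```

Request:
jog_arm(steps=[{"delta_rot":[0,0,0],"linear":[0,0,0.001],"grip":0.03},{"delta_rot":[0,0,0],"linear":[0,0,0],"grip":0.03},{"delta_rot":[0,0,0],"linear":[0,0,0],"grip":0.03}])

```text
t: 17.75
tool_pos: [0.6311, -0.0933, 0.0262]
tool_rot: [0.002, 3.141, -0.0]
contact_force: [-0.6, -0.2, 0.8]
opening: 0.0403
grip_force: 41.0
```

Request:
jog_arm(steps=[{"delta_rot":[0,0,0],"linear":[0,0,0],"grip":0.075},{"delta_rot":[0,0,0],"linear":[0,0,0],"grip":0.075},{"delta_rot":[0,0,0],"linear":[0,0,0],"grip":0.075},{"delta_rot":[0,0,0],"linear":[0,0,-0.02],"grip":0.075},{"delta_rot":[0,0,0],"linear":[0,0,-0.035],"grip":0.075},{"delta_rot":[0,0,0],"linear":[0,0,-0.035],"grip":0.075},{"delta_rot":[0,0,0],"linear":[0.036,-0.002,-0.01],"grip":0.075},{"delta_rot":[0,0,0],"linear":[0.036,-0.01,0],"grip":0.055},{"delta_rot":[0,0,0],"linear":[0.033,-0.03,0],"grip":0.055},{"delta_rot":[0,0,0],"linear":[0.033,-0.03,0],"grip":0.055}])

```text
t: 18.75
tool_pos: [0.4918, -0.1653, 0.1262]
tool_rot: [-0.001, 3.141, -0.001]
contact_force: [-0.8, -0.4, -0.4]
opening: 0.0549
grip_force: 0.0
```

Request:
jog_arm(steps=[{"delta_rot":[0,0,0],"linear":[0.0325,-0.034,0],"grip":0.055},{"delta_rot":[0,0,0],"linear":[0,-0.035,0],"grip":0.055},{"delta_rot":[0,0,0],"linear":[0,-0.035,0],"grip":0.055},{"delta_rot":[0,0,0],"linear":[0,-0.035,0],"grip":0.055},{"delta_rot":[0,0,0],"linear":[0,-0.035,0],"grip":0.055},{"delta_rot":[0,0,0],"linear":[0,-0.04,0],"grip":0.055},{"delta_rot":[0,0,0],"linear":[0,0,0],"grip":0.055},{"delta_rot":[0,0,0],"linear":[0,0,0],"grip":0.055}])

```text
t: 19.55
tool_pos: [0.4599, -0.3795, 0.1257]
tool_rot: [-0.004, -3.141, -0.001]
contact_force: [-0.5, 0.0, -0.5]
opening: 0.0552
grip_force: 0.0
```

```bash
python3 - <<'E'
from h import *
im,d=ctrl.get_image("side"); np.savez("side6.npz",im=im,d=d);ims=[]
for X in((.631,-.093,.04),(.4605,-.379,.07)):
    u,v=proj("side",X)[0].astype(int); print(u-50,v-45)
    ims.append(cv2.resize(im[v-45:v+45,u-50:u+50,::-1],(400,360),interpolation=cv2.INTER_CUBIC))
cv2.imwrite("pics/a6.png",np.hstack(ims)); print(ctrl.get_obs()["tool_pos"])
hsv=cv2.cvtColor(im,cv2.COLOR_RGB2HSV)
u,v=proj("side",(.4605,-.379,.034))[0].astype(int)
m=(hsv[...,2]<80).astype(np.uint8);N,L,st,ce=cv2.connectedComponentsWithStats(m)
for l in set(L[v-6:v+7,u-6:u+7].ravel())-{0}: print(st[l],ce[l],ray("side",ce[l],.034))
E
```

```text
276 149
247 220
[ 0.45998083 -0.37855274  0.12559959]
[295 270   7  11  62] [298.32258065 274.88709677] [ 0.46132924 -0.37888078  0.034     ]
```

View pics/a6.png

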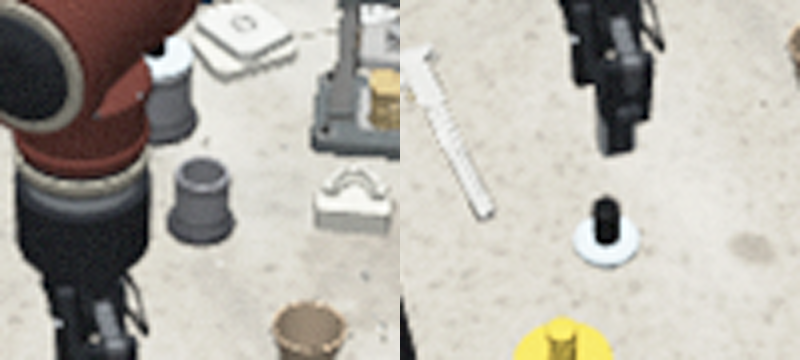

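The small ring stands flat on its base at about (326,200). The small gauge's knob is at (298,275), which gives (0.461, -0.379).

Request:
jog_arm(steps=[{"delta_rot":[0,0,0],"linear":[-0.001,0,0.035],"grip":0.055},{"delta_rot":[0,0,0],"linear":[0,0,0.035],"grip":0.055},{"delta_rot":[0,0,0],"linear":[0,0,0.029],"grip":0.055},{"delta_rot":[0,0,0],"linear":[0,0,0],"grip":0.055},{"delta_rot":[0,0,0],"linear":[0,0,0],"grip":0.01},{"delta_rot":[0,0,0],"linear":[0,0,0],"grip":0.01},{"delta_rot":[0,0,0],"linear":[0,0,0],"grip":0.01},{"delta_rot":[0,0,0],"linear":[0,0,0],"grip":0.01},{"delta_rot":[0,0,0],"linear":[0,0,0],"grip":0.01},{"delta_rot":[0,0,0],"linear":[0,0,0],"grip":0.01}])

```text
t: 20.6
tool_pos: [0.4626, -0.3801, 0.0296]
tool_rot: [0.002, 3.139, -0.004]
contact_force: [0.1, 1.4, 6.0]
opening: 0.0166
grip_force: 39.1
```

Request:
jog_arm(steps=[{"delta_rot":[0,0,0],"linear":[0,0,-0.02],"grip":0.01},{"delta_rot":[0,0,0],"linear":[0,0,-0.035],"grip":0.01},{"delta_rot":[0,0,0],"linear":[0,0,-0.03],"grip":0.01},{"delta_rot":[0,0,0],"linear":[0,0.035,0],"grip":0.01},{"delta_rot":[0,0,0],"linear":[0,0.035,0],"grip":0.01},{"delta_rot":[0,0,0],"linear":[0,0.035,0],"grip":0.01},{"delta_rot":[0,0,0],"linear":[0,0.035,0],"grip":0.01},{"delta_rot":[0,0,0],"linear":[-0.03,0.035,0],"grip":0.01},{"delta_rot":[0,0,0],"linear":[-0.03,0.035,0],"grip":0.01},{"delta_rot":[0,0,0],"linear":[-0.03,0.035,0],"grip":0.01}])

```text
t: 21.6
tool_pos: [0.5524, -0.1329, 0.1127]
tool_rot: [0.002, 3.14, -0.001]
contact_force: [-0.5, -0.7, -0.8]
opening: 0.0165
grip_force: 38.9
```

Request:
jog_arm(steps=[{"delta_rot":[0,0,0],"linear":[-0.03,0.02,0],"grip":0.01},{"delta_rot":[0,0,0],"linear":[-0.03,0.02,0],"grip":0.01},{"delta_rot":[0,0,0],"linear":[-0.018,0,0],"grip":0.01},{"delta_rot":[0,0,0],"linear":[0,0,0],"grip":0.01},{"delta_rot":[0,0,0],"linear":[0,0,0],"grip":0.01}])

```text
t: 22.1
tool_pos: [0.6291, -0.0943, 0.1119]
tool_rot: [-0.002, -3.141, 0.0]
contact_force: [-0.3, 0.2, 0.3]
opening: 0.0162
grip_force: 38.9
```

```bash
python3 look.py a7 .631 -.093 .06
```

```text
crop origin 286 150 [ 0.62866449 -0.09454978  0.11178388]
```

View pics/a7.png

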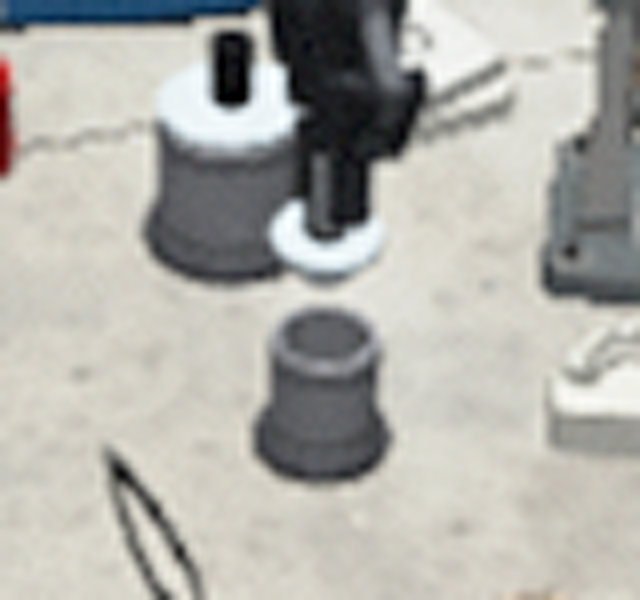

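The held flange (u≈326.7) and the small ring's mouth (u≈326.7) are aligned, so I'll lower.

Request:
jog_arm(steps=[{"delta_rot":[0,0,0],"linear":[-0.001,0.001,0.014],"grip":0.01},{"delta_rot":[0,0,0],"linear":[0,0,0.014],"grip":0.01},{"delta_rot":[0,0,0],"linear":[0,0,0.007],"grip":0.01},{"delta_rot":[0,0,0],"linear":[0,0,0],"grip":0.01},{"delta_rot":[0,0,0],"linear":[0,0,0],"grip":0.01}])

```text
t: 22.65
tool_pos: [0.6301, -0.0933, 0.0764]
tool_rot: [-0.002, -3.141, -0.0]
contact_force: [0.3, -0.8, -0.6]
opening: 0.0163
grip_force: 38.9
```

Request:
jog_arm(steps=[{"delta_rot":[0,0,0],"linear":[0,0,0.003],"grip":0.01},{"delta_rot":[0,0,0],"linear":[0,0,0],"grip":0.01},{"delta_rot":[0,0,0],"linear":[0,0,0],"grip":0.01}])

```text
t: 22.95
tool_pos: [0.6307, -0.0933, 0.0743]
tool_rot: [0.002, 3.141, -0.0]
contact_force: [-0.5, 0.5, 0.0]
opening: 0.0164
grip_force: 38.9
```

Request:
jog_arm(steps=[{"delta_rot":[0,0,0],"linear":[0,0,0.002],"grip":0.01},{"delta_rot":[0,0,0],"linear":[0,0,0],"grip":0.01},{"delta_rot":[0,0,0],"linear":[0,0,0],"grip":0.01}])

```text
t: 23.25
tool_pos: [0.6304, -0.0932, 0.0719]
tool_rot: [-0.002, -3.141, -0.0]
contact_force: [-0.7, -0.1, -1.9]
opening: 0.0164
grip_force: 38.9
```

Request:
jog_arm(steps=[{"delta_rot":[0,0,0],"linear":[0,0,0.002],"grip":0.01},{"delta_rot":[0,0,0],"linear":[0,0,0],"grip":0.01},{"delta_rot":[0,0,0],"linear":[0,0,0],"grip":0.01}])

```text
t: 23.55
tool_pos: [0.6304, -0.0932, 0.0698]
tool_rot: [-0.002, -3.141, -0.0]
contact_force: [0.4, 0.7, -0.7]
opening: 0.0162
grip_force: 38.9
```

Request:
jog_arm(steps=[{"delta_rot":[0,0,0],"linear":[0,0,0.001],"grip":0.01},{"delta_rot":[0,0,0],"linear":[0,0,0.001],"grip":0.01},{"delta_rot":[0,0,0],"linear":[0,0,0],"grip":0.01}])

```text
t: 23.85
tool_pos: [0.631, -0.0935, 0.069]
tool_rot: [0.002, 3.14, -0.001]
contact_force: [-1.0, -0.7, 4.4]
opening: 0.0163
grip_force: 39.3
```

Seated. Next I release, rise and retreat toward the robot, then check.

Request:
jog_arm(steps=[{"delta_rot":[0,0,0],"linear":[0,0,0],"grip":0.06},{"delta_rot":[0,0,0],"linear":[0,0,0],"grip":0.06},{"delta_rot":[0,0,0],"linear":[0,0,0],"grip":0.06},{"delta_rot":[0,0,0],"linear":[0,0,-0.02],"grip":0.06},{"delta_rot":[0,0,0],"linear":[0,0,-0.035],"grip":0.06},{"delta_rot":[0,0,0],"linear":[0,0,-0.035],"grip":0.06},{"delta_rot":[0,0,0],"linear":[0,0,-0.03],"grip":0.06},{"delta_rot":[0,0,0],"linear":[0.03,-0.03,0],"grip":0.06},{"delta_rot":[0,0,0],"linear":[0.03,-0.03,0],"grip":0.06},{"delta_rot":[0,0,0],"linear":[0.03,-0.03,0],"grip":0.06}])

```text
t: 24.85
tool_pos: [0.5394, -0.1837, 0.188]
tool_rot: [-0.0, 3.141, -0.0]
contact_force: [0.2, -0.2, -0.2]
opening: 0.0602
grip_force: 0.0
```

Request:
jog_arm(steps=[{"delta_rot":[0,0,0],"linear":[0.03,-0.03,0],"grip":0.06},{"delta_rot":[0,0,0],"linear":[0.03,-0.03,0],"grip":0.06},{"delta_rot":[0,0,0],"linear":[0,-0.03,0],"grip":0.06},{"delta_rot":[0,0,0],"linear":[0,-0.03,0],"grip":0.06},{"delta_rot":[0,0,0],"linear":[0,0,0],"grip":0.06},{"delta_rot":[0,0,0],"linear":[0,0,0],"grip":0.06}])

```text
t: 25.45
tool_pos: [0.48, -0.3032, 0.1875]
tool_rot: [-0.003, -3.141, -0.001]
contact_force: [-0.1, -0.2, 0.5]
opening: 0.0602
grip_force: 0.0
```

```bash
python3 - <<'E'
from h import *
ims=[]
for n in("top","side"):
    im,d=ctrl.get_image(n)
    u,v=proj(n,(.631,-.04,.05))[0].astype(int)
    ims.append(cv2.resize(im[v-60:v+60,u-65:u+65,::-1],(400,370),interpolation=cv2.INTER_CUBIC))
cv2.imwrite("pics/a8.png",np.hstack(ims))
E
```

```text
(no output)
```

View pics/a8.png

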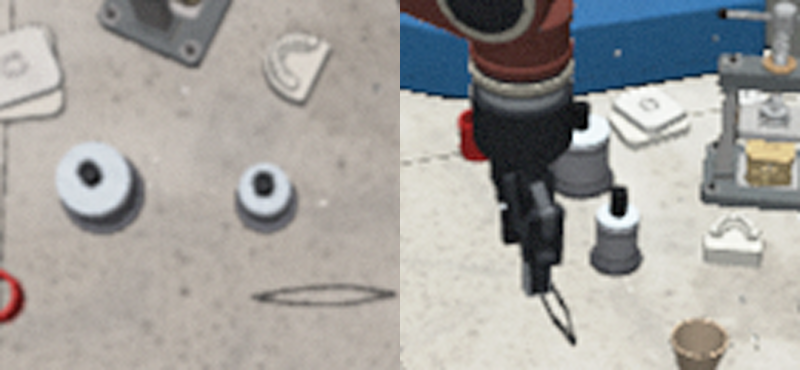

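Both sets are complete and upright on their own bases, and the tweezers, cast and crucible look unmoved. I'm handing the job in.

```bash
python3 -c "
from station import ctrl
print(ctrl.finish_job())"
```

```text
the job is handed in; nothing more can be done
None
```

Both casting-ring sets are back together on their own bases, each ring and gauge seated flat, and I handed the job in at about 25.5 s of the allowed 99 s; the result came back without a verdict.

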